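# Tare, weigh and print a dip pot on the portion scale

### The job

Weigh the yellow-lidded dip pot: with the pan on the scale still empty, press the blue tare key on the console until it takes, then stand the pot upright in the pan without dropping it, let go, and press the green print key until it takes. The keys are flat membrane keys that barely move and stand at slightly different heights: press each by feel with a steady 8 to 10 N for about half a second, never more than 20 N. Never touch the red off key, press tare only before the pot is in the pan and print only after, leave the pan on the scale, and leave the white-lidded and black-lidded pots where they stand.

Things in the scene. Friction and masses are not known exactly. Their poses are not given: they have to be found in the camera images.
- tare_key: blue tare (zero) key, 30 mm square, in a row of three 55 mm apart, order varies. Its face is parallel to the panel (see console) and stands 3 to 8 mm proud of it, differently each time: feel for it. Origin: on the panel's surface, under the middle of the key; z straight up, y along the row. Gives from 1 N, rises 6 N per mm, hard stop after 1.5 mm (10 N). Takes a press over 6 N by the fingers kept for 0.3 s; over 20 N ruins it.
- print_key: green print (weigh) key, 30 mm square, in a row of three 55 mm apart, order varies. Its face is parallel to the panel (see console) and stands 3 to 8 mm proud of it, differently each time: feel for it. Origin: on the panel's surface, under the middle of the key; z straight up, y along the row. Gives from 1 N, rises 6 N per mm, hard stop after 1.5 mm (10 N). Takes a press over 6 N by the fingers kept for 0.3 s; over 20 N ruins it.
- off_key: red off key, 30 mm square, in a row of three 55 mm apart, order varies. Its face is parallel to the panel (see console) and stands 3 to 8 mm proud of it, differently each time: feel for it. Origin: on the panel's surface, under the middle of the key; z straight up, y along the row. Not to be touched.
- console: fixed key console, white sloping panel 125 mm (front to back) by 172 mm, black display strip behind the keys. Origin: middle of its underside; z up; its low front edge faces its -x, y runs along the row of keys. The panel slopes 0.35 rad (20 deg) down to the front; middle 55 mm high, edges 34 and 76 mm. Stands left or right, the scale on the other side.
- scale_top (a point): middle of the steel platform, 186 mm square, on the bench scale; 50 mm above the counter. z up. Fixed.
- pan: round dark steel weighing pan, loose on the platform, 164 mm in diameter at the rim, 136 mm at the foot, 22 mm high, wall 3 mm; origin: centre of its underside; its inner floor is 4 mm above that; z up. 0.3 kg.
- pot: the yellow-lidded dip pot, closed, reddish-brown body 54 mm in diameter, 50 mm tall, with a yellow lid 57 mm in diameter and 10 mm thick: 60 mm tall in all, 0.15 to 0.3 kg, upright on the counter. Origin: centre of its underside.
- pot_center (a point): centre of the yellow-lidded pot, on its axis, 30 mm above its underside; z: the pot's axis, up. The pots stand in a row leading away from the robot, about 100 mm apart; their order varies.
- pot_white_center (a point): bystander: dip pot, closed, reddish-brown body 54 mm in diameter, 50 mm tall, with a white lid 57 mm in diameter and 10 mm thick: 60 mm tall in all, 0.15 to 0.3 kg, upright on the counter. Point on its axis 30 mm above its underside.
- pot_black_center (a point): bystander: dip pot, closed, reddish-brown body 54 mm in diameter, 50 mm tall, with a black lid 57 mm in diameter and 10 mm thick: 60 mm tall in all, 0.15 to 0.3 kg, upright on the counter. Point on its axis 30 mm above its underside.
Not all that is in view belongs to the job. What is shaped like the pot but pink is not meant. Of the things like the pan, leave any that is orange; of the rest the larger one is meant.

How it is judged:
On the way, in this order (a step that is already met when the one before it is completed fails the run):
1. with the pan empty, the blue tare key is pressed with more than 6 N for 0.3 s (contact force between tare_key and the fingers above 6 N and not (horizontal distance between pot_center and pan below 0.05 m and z of pot_center in the frame of pan between 0.028 and 0.042 m and angle between pot_center's own z axis and vertical below 0.12 rad)), for 0.3 s.
2. the yellow-lidded pot stands upright in the pan, released (horizontal distance between pot_center and pan below 0.05 m and z of pot_center in the frame of pan between 0.028 and 0.042 m and angle between pot_center's own z axis and vertical below 0.12 rad and contact force between pot and the fingers below 0.1 N and linear speed of pot below 0.02 m/s), for 0.2 s.
3. with the pot standing in the pan and released, the green print key is pressed with more than 6 N for 0.3 s (contact force between print_key and the fingers above 6 N and horizontal distance between pot_center and pan below 0.05 m and z of pot_center in the frame of pan between 0.028 and 0.042 m and angle between pot_center's own z axis and vertical below 0.12 rad and contact force between pot and the fingers below 0.1 N), for 0.3 s.
At the end, for the whole second after the job is handed in: The yellow-lidded pot stands upright (within 0.12 rad) on the floor of the pan, its axis within 50 mm of the pan's centre; the pan lies flat on the scale within 40 mm of the platform's middle; both at rest; the keys are released (horizontal distance between pot_center and pan below 0.05 m and z of pot_center in the frame of pan between 0.028 and 0.042 m and angle between pot_center's own z axis and vertical below 0.12 rad and horizontal distance between pan and scale_top below 0.04 m and z of pan in the frame of scale_top below 0.006 m and angle between pan's own z axis and vertical below 0.08 rad and linear speed of each of pot, pan below 0.02 m/s and contact force between each of tare_key, print_key and anything else below 0.5 N); the robot touches nothing.
It fails at once if a key of the console is pressed with more than 20 N (contact force between any of tare_key, print_key and anything else above 20 N).
It fails at once if the red off key is touched (contact force between off_key and anything else above 0.3 N).
It fails at once if the blue tare key is pressed while the pot is in the pan, or the green print key while it is not ((contact force between tare_key and anything else above 5 N and (horizontal distance between pot_center and pan below 0.05 m and z of pot_center in the frame of pan between 0.028 and 0.042 m and angle between pot_center's own z axis and vertical below 0.12 rad)) or (contact force between print_key and anything else above 5 N and not (horizontal distance between pot_center and pan below 0.05 m and z of pot_center in the frame of pan between 0.028 and 0.042 m and angle between pot_center's own z axis and vertical below 0.12 rad))).
It fails at once if the pot is dropped or rammed into the pan (more than 50 N between them) (contact force between pot and pan above 50 N).
It fails at once if the white-lidded or the black-lidded pot is moved more than 30 mm (distance of any of pot_white_center, pot_black_center from where it was at the start of the episode above 0.03 m).
It also fails if it takes over 69 s, if anything falls off the work surface, if the arm or the gripper's body presses on something with over 40 N, if the wrist force passes 120 N, or if a joint passes its speed limit or range.

### The arm

A 7-joint arm with a two-finger parallel gripper is mounted at the origin on the work surface. World frame = base frame: x ahead of the robot, y to its left, z up, the work surface at z = 0. Lengths are in m, angles in rad, forces in N, time in s.
With the tool pointing down it reaches from about 0.35 to 0.9 m from the base axis. Payload 8.1 kg.
Tool frame: the origin (TCP) lies at the very end of the fingers, on their centre line; the grasp point (between the pads) lies 19 mm behind it (arm.tcp_to_grasp is the z of the grasp point in the tool frame, in m); z points along the fingers, y is the line along which they close (so a half turn about z gives the same grasp; the last joint's range is limited). The gripper opens to 92 mm and grips with 3 to 60 N. Pads are 19 mm wide; open, the fingers measure 130 mm over their backs; the gripper's body (75 mm by 190 mm) begins 47 mm behind the grasp point.
Start: joints at [1.056, 0.434, 0.025, 1.573, -0.012, 1.134, -0.075], TCP at [0.25, -0.573, 0.227] pointing down, gripper open.
Joint ranges: [-2.62, 2.62], [-0.44, 2.09], [-1.27, 1.32], [0.08, 2.57], [-1.32, 4.46], [0.12, 2], [-2.74, 2.74]. Speed limits (rad/s): [2.22, 2.22, 3.01, 3.01, 3.14, 3.14, 3.14].

### API

Orientations are given as a rotation vector (axis times angle).
In Python, from cell import readout, vision, sign_off, arm gives the robot as it stands. The module is installed in compiled form; this text tells all that it offers.
- The arm moves only by the shell command python3 -m creep 'ROWS' [FORCE]. ROWS is JSON, a list of rows, each a list of 5 numbers: the shift along the tool's x, y, z in units of 4 cm (1.0 is 4 cm), then the turn about the tool's z in units of 4 degrees (1.0 is 4 degrees), then the opening, from 0 (shut) to 1 (fully open). A call has 1 to 12 rows; each row shifts and turns the commanded pose from where the row before left it, along the tool's axes as they then stand; what a row does not reach is not made up. A row lasts 1/8 s, in which the tool goes at most 62.5 mm and 10.7 degrees, less where a joint would pass 70% of its speed; a pose out of reach is approached as far as the arm can. A call with a number of a shift or a turn outside -1 to 1 is refused whole. A call with a gripper value outside its range is refused whole. The fingers move at their own pace and stop on an object; FORCE is the grip in N (left out, the last holds). Time passes only in rows, so rows that do not move let the fingers close. It gives the time, the measured TCP pose, the force, the opening and the grip force at its end, in the units of the state.
- readout.observe(): the state, without advancing time (a new reading comes with each control period).
- vision.get_image(name): name is "scene" or "top" or "wrist"; returns a dict with "pixels" (420x560x3 uint8, blue, green, red), "z_map" (420x560 float32, m along the optical axis (not along the pixel's ray), 0 where there is no reading), "camera_matrix" (3x3 intrinsics, pixels), "position" and "rotation" of the camera in the world. Camera axes: x right, y up, looking along -z (the intrinsics and any distortion apply to the point x, -y, -z); pixel columns grow to the right and rows downward; lengths in m; the calibration is good to about 2 mm. A picture is of the moment at which its call begins.
- sign_off(): hands the job in; it is judged then, once.
The state is a dict: "clock": time; "joints": joint angles; "dq": joint speeds; "joint_efforts": joint torques, N m; "position": TCP position; "ee_rot": TCP orientation; "force": force on the tool from outside, world axes, zero at the start; "ft_torque": the same for the moment, N m; "width": opening from 0.0 (shut) to 1.0 (fully open); "gripper_force": force on a finger pad.
Only numpy, scipy, OpenCV 4.12 (cv2) and the standard library are available. Lean on these libraries where they do the work, as an engineer would, in place of code of your own. Each camera call takes 0.05 s, during which the arm holds its last target. There are 200 camera calls.

## Working session

There is one attempt and no reset: what is moved stays moved. The work goes in short steps, Python scripts to look and compute and a shell command to move; the robot and the scene stay as the last step left them, time stands still between calls to the robot, and variables do not carry over. Pictures are saved under pics/ and viewed, at most 10 in all, crops included, and the job is handed in when it is done.

```bash
mkdir -p pics
cat > h.py <<'E'
import numpy as np, cv2
from cell import readout, vision
from scipy.spatial.transform import Rotation as R
def get(n,save=None):
    d=vision.get_image(n)
    if save: cv2.imwrite('pics/'+save,d["pixels"])
    K=np.array(d["camera_matrix"]);z=d["z_map"];v,u=np.mgrid[0:z.shape[0],0:z.shape[1]]
    c=np.stack([(u-K[0,2])/K[0,0]*z,-(v-K[1,2])/K[1,1]*z,-z],-1)
    Rm=np.array(d["rotation"]); Rm=Rm if Rm.shape==(3,3) else R.from_rotvec(Rm).as_matrix()
    P=c@Rm.T+np.array(d["position"]); P[z==0]=np.nan
    return d["pixels"],P
E
python3 - <<'E'
from h import *
for n in("scene","top"):
    p,P=get(n,n+"0.png"); np.savez(n+"0.npz",p=p,P=P)
s=readout.observe();print(s)
E
```

```text
{'clock': 0.1, 'joints': array([ 1.05639446,  0.43515286,  0.02496318,  1.57399456, -0.01160756,
        1.13400605, -0.07508949]), 'dq': array([-0.00107501,  0.00024424,  0.00035485, -0.00133016, -0.00025371,
       -0.00072993, -0.00038944]), 'joint_efforts': array([ 4.39105599e-03, -6.69125319e+01,  9.88995619e-01, -3.15144968e+01,
       -6.03414397e-02,  3.74777592e-02,  1.20555874e-04]), 'position': array([ 0.24993989, -0.57234981,  0.22602808]), 'ee_rot': array([-3.07392179e+00, -6.41937739e-01,  6.33782057e-04]), 'force': array([ 0.0075992 , -0.45040487,  0.1762167 ]), 'ft_torque': array([ 0.01601704,  0.00494872, -0.044361  ]), 'gripper_force': 0.0, 'width': 0.9987339502949341}
```

View pics/top0.png

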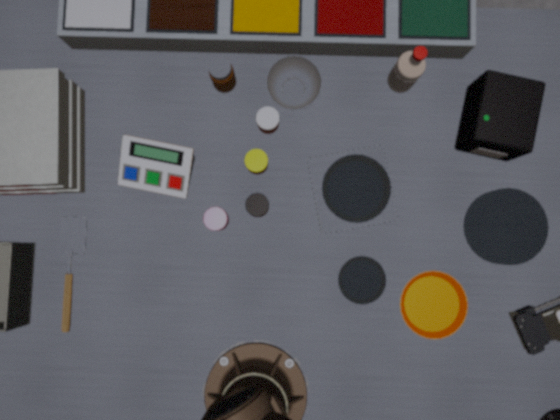

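View pics/scene0.png

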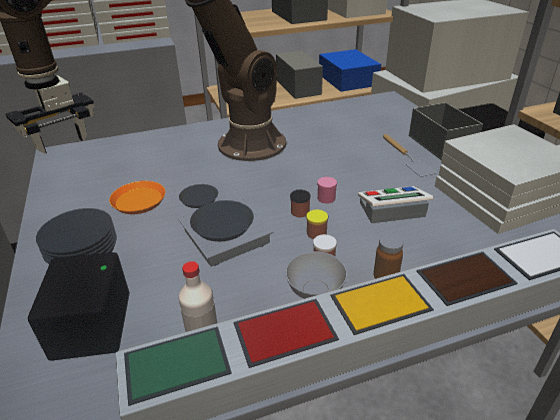

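Top view: the yellow pot is at (256,161), with lookalikes white (267,119), black (257,205) and pink (215,218). The pan on the scale is at (356,188), with lookalikes the small dark disc (365,280), the orange one (433,305) and the plate stack (506,226). The console is at (156,166), keys blue, green, red from left to right. I choose the yellow-lidded pot and the dark pan on the platform.

Run:
```python
from h import *
f=np.load("top0.npz");p,P=f["p"],f["P"]
cv2.imwrite("pics/crop.png",cv2.resize(p[90:240,105:405],None,fx=2.6,fy=2.6,interpolation=cv2.INTER_CUBIC))
hsv=cv2.cvtColor(p,cv2.COLOR_BGR2HSV)
def blob(name,box,cond):
    m=np.zeros(p.shape[:2],bool);u0,v0,u1,v1=box;m[v0:v1,u0:u1]=True
    m&=cond&~np.isnan(P[...,2]);q=P[m];print(name,m.sum(),np.median(q,0).round(4),((q.min(0)+q.max(0))/2).round(4),np.ptp(q,axis=0).round(3));return q
H,S,V=[hsv[...,i].astype(int) for i in range(3)];Z=P[...,2]
for n,b in dict(yellow=(240,145,272,177),white=(252,103,284,135),black=(241,189,273,221),pink=(200,203,231,233)).items(): blob(n,b,(Z>.045)&(Z<.075))
blob("blue",(120,160,142,185),(H>100)&(H<130)&(S>120))
blob("green",(142,160,165,190),(H>45)&(H<90)&(S>120))
blob("red",(165,165,190,195),((H<10)|(H>170))&(S>120))
blob("display",(120,138,190,170),(H>45)&(H<95)&(S>60)&(V>60))
q=blob("console",(110,125,200,205),(Z>.02)&(Z<.12))
n=np.linalg.svd(q-q.mean(0),full_matrices=False)[2][2];print("n",n)
c,(w,h),a=cv2.minAreaRect(q[:,:2].astype(np.float32));print(c,w,h,a)
q=blob("pan",(310,140,400,230),(Z>.060)&(Z<.09))
q=blob("plat",(300,135,410,240),(Z>.040)&(Z<.058));print(cv2.minAreaRect(q[:,:2].astype(np.float32)))
```

```text
yellow 441 [0.5639 0.0161 0.0605] [0.565  0.0167 0.0578] [0.057 0.056 0.02 ]
white 456 [ 0.6682 -0.0087  0.0604] [ 0.673  -0.0135  0.0566] [0.066 0.064 0.023]
black 444 [0.4575 0.0107 0.0603] [0.4568 0.011  0.0609] [0.056 0.055 0.015]
pink 447 [0.4218 0.1086 0.0603] [0.4219 0.1093 0.0603] [0.053 0.056 0.015]
blue 139 [0.5252 0.3176 0.0523] [0.5253 0.3184 0.0517] [0.028 0.033 0.016]
green 125 [0.5162 0.2636 0.0532] [0.5154 0.2639 0.0523] [0.026 0.03  0.018]
red 149 [0.5064 0.2091 0.0514] [0.5074 0.2091 0.0502] [0.03  0.03  0.017]
display 499 [0.5721 0.2544 0.0691] [0.5727 0.2538 0.0693] [0.041 0.108 0.022]
console 3636 [0.5439 0.2575 0.0574] [0.5446 0.2585 0.0512] [0.145 0.186 0.061]
n [ 0.32685554 -0.04818704 -0.94384504]
(0.5436583757400513, 0.25951701402664185) 0.17283715307712555 0.12002285569906235 79.95196533203125
pan 980 [ 0.5074 -0.2342  0.0676] [ 0.5018 -0.2228  0.0692] [0.161 0.162 0.018]
plat 4730 [ 0.4989 -0.212   0.0525] [ 0.503  -0.2169  0.0495] [0.219 0.22  0.017]
((0.5028554797172546, -0.21625323593616486), (0.18621329963207245, 0.18681639432907104), 12.190068244934082)
```

View pics/crop.png

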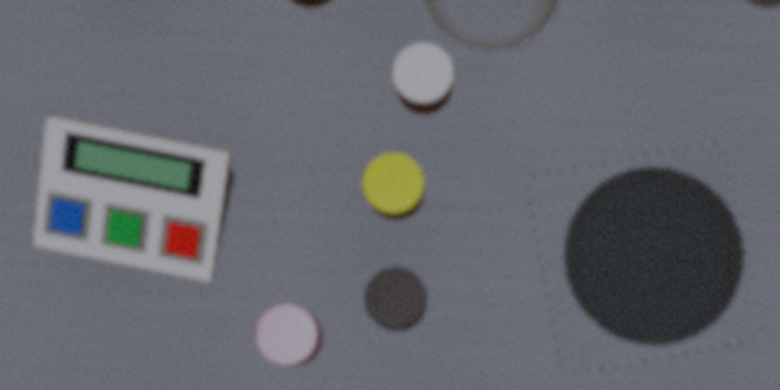

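The crop confirms the choice: yellow lid at (394,184) between white (423,73) and black (396,298), pan at (654,255), and blue, green, red keys at (68,216), (124,228), (183,240). I'll turn the tool so the fingers lie along the key row, and close it.

```bash
cat >> h.py <<'E'
def to(x,y,z):
    s=readout.observe();Rm=R.from_rotvec(s["ee_rot"]).as_matrix()
    d=Rm.T@(np.array([x,y,z])-s["position"])/.04
    print("tcp",s["position"].round(4),"units",d.round(3),"yaw",np.degrees(np.arctan2(Rm[1,0],Rm[0,0])).round(2),"tilt",Rm[:,2].round(4),"F",s["force"].round(2),"t",s["clock"])
E
python3 -m creep '[[0,0,0,1,0],[0,0,0,1,0],[0,0,0,1,0],[0,0,0,1,0],[0,0,0,1,0],[0,0,0,1,0],[0,0,0,1,0],[0,0,0,1,0],[0,0,0,0.35,0],[0,0,0,0,0]]' 20
python3 -c "
from h import *
to(.510,.320,.2)"
```

```text
clock: 1.35
position: [0.2501, -0.5726, 0.2265]
ee_rot: [-3.13, 0.267, 0.0]
force: [0.3, 0.7, 0.2]
width: 0.012
gripper_force: 0.0
tcp [ 0.2501 -0.5726  0.2265] units [  2.621 -23.094   0.669] yaw -9.76 tilt [-2.e-04  3.e-04 -1.e+00] F [0.32 0.72 0.18] t 1.35
```

```bash
python3 -m creep '[[0.22,-1,0,0,0],[0.22,-1,0,0,0],[0.22,-1,0,0,0],[0.22,-1,0,0,0],[0.22,-1,0,0,0],[0.22,-1,0,0,0],[0.22,-1,0,0,0],[0.22,-1,0,0,0],[0.22,-1,0,0,0],[0.22,-1,0,0,0],[0.22,-1,0,0,0],[0.2,-1,0,0,0]]'
python3 -m creep '[[0,-1,0,0,0],[0,-1,0,0,0],[0,-1,0,0,0],[0,-1,0,0,0],[0,-1,0,0,0],[0,-1,0,0,0],[0,-1,0,0,0],[0,-1,0,0,0],[0,-0.8,0,0,0],[0,0,0,0,0],[0,0,0,0,0]]'
python3 -c "
from h import *
p,P=get('wrist','w1.png');np.savez('w1.npz',p=p,P=P)
to(.510,.320,.12)"
```

```text
clock: 2.85
position: [0.4356, -0.1165, 0.2269]
ee_rot: [3.13, -0.267, 0.001]
force: [0.6, 0.7, 0.6]
width: 0.003
gripper_force: 0.0
clock: 4.22
position: [0.4951, 0.2284, 0.2265]
ee_rot: [3.129, -0.268, -0.0]
force: [-0.2, -0.2, -0.6]
width: 0.004
gripper_force: 0.0
tcp [0.4952 0.2279 0.2266] units [-0.03  -2.333  2.663] yaw -9.85 tilt [-1.e-04 -9.e-04 -1.e+00] F [ 0.37  0.04 -0.03] t 4.275
```

View pics/w1.png

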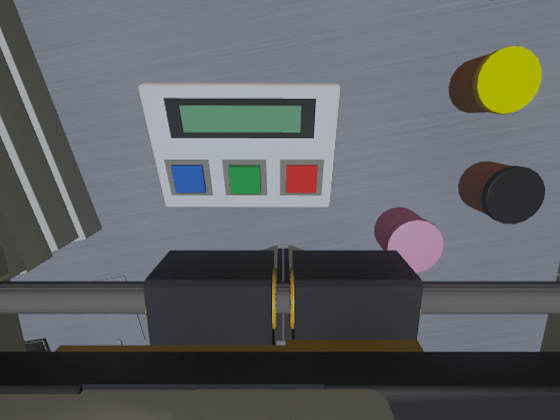

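The wrist view shows the blue key at (188,179), green at (244,179) and red at (301,179). The row is level in the image, so the yaw is right. Now I'll measure the keys from this view.

Run:
```python
from h import *
f=np.load("w1.npz");p,P=f["p"],f["P"]
hsv=cv2.cvtColor(p,cv2.COLOR_BGR2HSV);H,S,V=[hsv[...,i].astype(int) for i in range(3)]
for n,b,c in (("blue",(160,155,215,205),(H>100)&(H<130)),("green",(217,155,270,205),(H>45)&(H<90)),("red",(275,155,330,205),((H<10)|(H>170)))):
    m=np.zeros(H.shape,bool);m[b[1]:b[3],b[0]:b[2]]=True;m&=c&(S>120)&~np.isnan(P[...,2]);q=P[m];print(n,m.sum(),q.mean(0).round(4),np.ptp(q,axis=0).round(3))
m=np.zeros(H.shape,bool);m[40:130,440:545]=True;m&=(P[...,2]>.056)&(P[...,2]<.075);q=P[m];print("yel",q.mean(0),np.ptp(q,axis=0))
to(.517,.318,.085)
```

```text
blue 860 [0.5229 0.3152 0.0492] [0.033 0.034 0.017]
green 870 [0.5133 0.2612 0.0508] [0.034 0.033 0.019]
red 852 [0.5043 0.2073 0.049 ] [0.032 0.034 0.017]
yel [0.56199782 0.01450319 0.05849156] [0.05621953 0.05676657 0.00509928]
tcp [0.4952 0.2279 0.2266] units [ 0.151 -2.314  3.538] yaw -9.85 tilt [-1.e-04 -9.e-04 -1.e+00] F [ 0.37  0.04 -0.03] t 4.275
```

```bash
python3 -m creep '[[0,-1,0,0,0],[0,-1,0,0,0],[0.2,-0.3,0,0,0],[0,0,1,0,0],[0,0,1,0,0],[0,0,1,0,0],[0,0,0.7,0,0],[0,0,0,0,0],[0,0,0,0,0],[0,0,0,0,0]]'
python3 -c "
from h import *
to(.519,.316,.06)"
```

```text
clock: 5.52
position: [0.5198, 0.3187, 0.0804]
ee_rot: [-3.129, 0.269, -0.003]
force: [-0.9, 0.1, -0.0]
width: 0.008
gripper_force: 0.0
tcp [0.5198 0.3187 0.0804] units [-0.009  0.072  0.509] yaw -9.84 tilt [ 0.0022  0.0013 -1.    ] F [-0.88  0.06 -0.04] t 5.525
```

```bash
python3 -m creep '[[0,0.07,0.2,0,0],[0,0,0.2,0,0],[0,0,0.1,0,0],[0,0,0,0,0],[0,0,0,0,0]]'; python3 -m creep '[[0,0,0.03,0,0],[0,0,0.03,0,0],[0,0,0.03,0,0],[0,0,0,0,0],[0,0,0,0,0]]' |sed -n 2,4p; python3 -m creep '[[0,0,0.03,0,0],[0,0,0.03,0,0],[0,0,0,0,0],[0,0,0,0,0]]'|sed -n 2,4p
```

```text
clock: 6.15
position: [0.5183, 0.3159, 0.0588]
ee_rot: [-3.13, 0.268, -0.0]
force: [0.2, 0.5, 0.0]
width: 0.006
gripper_force: 0.0
position: [0.5183, 0.3158, 0.0551]
ee_rot: [-3.13, 0.269, -0.0]
force: [0.2, 0.3, -0.1]
position: [0.5184, 0.3158, 0.0528]
ee_rot: [-3.13, 0.269, -0.0]
force: [-0.1, -0.6, 0.4]
```

```bash
for i in 1; do python3 -m creep '[[0,0,0.02,0,0],[0,0,0,0,0],[0,0,0,0,0]]'|sed -n '2p;4p'; done; python3 -m creep '[[0,0,0.02,0,0],[0,0,0,0,0],[0,0,0,0,0]]'|sed -n '2p;4p'
```

```text
position: [0.5185, 0.3158, 0.0521]
force: [0.6, -0.1, 3.0]
position: [0.5187, 0.3158, 0.0515]
force: [0.6, -1.2, 6.1]
```

```bash
python3 -m creep '[[0,0,0.018,0,0],[0,0,0,0,0],[0,0,0,0,0]]'|sed -n '2p;4p'
```

```text
position: [0.5188, 0.3158, 0.051]
force: [0.7, -1.4, 8.4]
```

```bash
python3 -m creep '[[0,0,0.003,0,0],[0,0,0,0,0],[0,0,0,0,0],[0,0,0,0,0],[0,0,0,0,0],[0,0,0,0,0]]'|sed -n '2p;4p'; python3 -m creep '[[0,0,-0.3,0,0],[0,0,-1,0,0],[0,0,-1,0,0],[0,0,-1,0,0],[0,0,-0.5,0,1],[0,0,0,0,1]]'
python3 -c "
from h import *
to(.563,.0155,.15)"
```

```text
position: [0.5189, 0.3158, 0.051]
force: [-0.1, -1.5, 9.4]
clock: 9.9
position: [0.5187, 0.3164, 0.204]
ee_rot: [-3.128, 0.268, -0.003]
force: [0.2, -1.3, -0.7]
width: 0.174
gripper_force: 0.0
tcp [0.5187 0.3164 0.204 ] units [2.37  7.226 1.34 ] yaw -9.8 tilt [ 0.0022  0.0017 -1.    ] F [ 0.22 -1.3  -0.7 ] t 9.9
```

```bash
python3 -m creep '[[0.4,1,0,0,1],[0.4,1,0,0,1],[0.4,1,0,0,1],[0.4,1,0,0,1],[0.4,1,0,0,1],[0.37,1,0,0,1],[0,1,0,0,1],[0,0.22,0.7,0,1],[0,0,0.6,0,1],[0,0,0,0,1],[0,0,0,0,1]]'
python3 -c "
from h import *
to(.563,.0155,.012)"
```

```text
clock: 11.28
position: [0.5625, 0.0154, 0.1505]
ee_rot: [-3.13, 0.268, 0.0]
force: [0.2, 0.3, 0.2]
width: 0.999
gripper_force: 0.0
tcp [0.5625 0.0154 0.1505] units [ 0.013 -0.005  3.462] yaw -9.78 tilt [-3.e-04  2.e-04 -1.e+00] F [0.23 0.32 0.18] t 11.275
```

```bash
python3 -m creep '[[0,0,0.8,0,1],[0,0,0.8,0,1],[0,0,0.7,0,1],[0,0,0.6,0,1],[0,0,0.4,0,1],[0,0,0.16,0,1],[0,0,0,0,1],[0,0,0,0,1]]'
python3 -m creep '[[0,0,0,0,0.3],[0,0,0,0,0.3],[0,0,0,0,0.3],[0,0,0,0,0.3],[0,0,0,0,0.3],[0,0,0,0,0.3],[0,0,0,0,0.3]]' 20
```

```text
clock: 12.28
position: [0.5631, 0.0151, 0.0127]
ee_rot: [-3.13, 0.269, -0.002]
force: [-0.2, -0.3, 0.6]
width: 1.0
gripper_force: 0.0
clock: 13.15
position: [0.5625, 0.015, 0.0119]
ee_rot: [3.13, -0.269, 0.0]
force: [-0.2, -0.1, 1.8]
width: 0.61
gripper_force: 20.0
```

```bash
python3 -m creep '[[0,0,-0.2,0,0.3],[0,0,-0.5,0,0.3],[0,0,-0.8,0,0.3],[0,0,-1,0,0.3],[0,0,-0.8,0,0.3],[0,0,-0.5,0,0.3],[0,0,-0.2,0,0.3],[0,0,0,0,0.3],[0,0,0,0,0.3]]'
python3 -c "
from h import *
get('wrist','w2.png')
to(.502,-.222,.066)"
```

```text
clock: 14.28
position: [0.5618, 0.0149, 0.1709]
ee_rot: [3.13, -0.268, -0.003]
force: [-0.5, -0.9, -1.4]
width: 0.614
gripper_force: 20.0
tcp [0.5618 0.0149 0.1708] units [-0.46   6.09   2.624] yaw -9.81 tilt [-1.8e-03 -1.0e-04 -1.0e+00] F [ 0.18 -0.17 -2.61] t 14.325
```

View pics/w2.png

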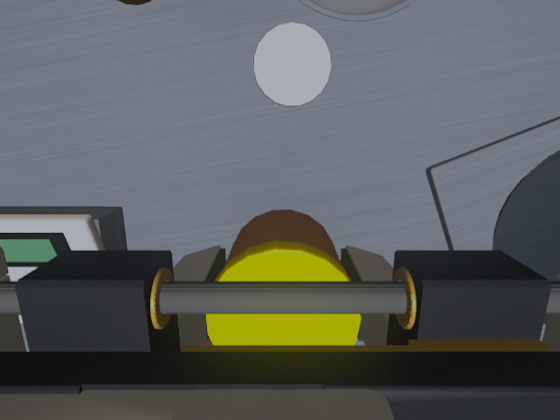

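The pot is held upright, yellow lid at (285,300). The white pot at (292,64) hasn't moved. Next I'll carry the pot over the pan.

```bash
python3 -m creep '[[0,0.3,0,0,0.3],[-0.06,0.6,0,0,0.3],[-0.1,0.9,0,0,0.3],[-0.1,1,0,0,0.3],[-0.1,1,0,0,0.3],[-0.1,0.9,0,0,0.3],[0,0.7,0,0,0.3],[0,0.5,0,0,0.3],[0,0.19,0,0,0.3],[0,0,0.5,0,0.3],[0,0,0.5,0,0.3],[0,0,0,0,0.3]]'
python3 -c "
from h import *
p,P=get('top','t2.png');cv2.imwrite('pics/t2c.png',cv2.resize(p[120:250,280:430],None,fx=4,fy=4))
to(.502,-.222,.066)"
```

```text
clock: 15.82
position: [0.5017, -0.2211, 0.1305]
ee_rot: [-3.129, 0.267, 0.005]
force: [-0.7, 0.5, -1.8]
width: 0.616
gripper_force: 20.0
tcp [ 0.5024 -0.2213  0.1315] units [-0.006  0.019  1.639] yaw -9.77 tilt [-1.4e-03  7.0e-04 -1.0e+00] F [-0.05  0.2  -1.71] t 15.875
```

View pics/t2c.png

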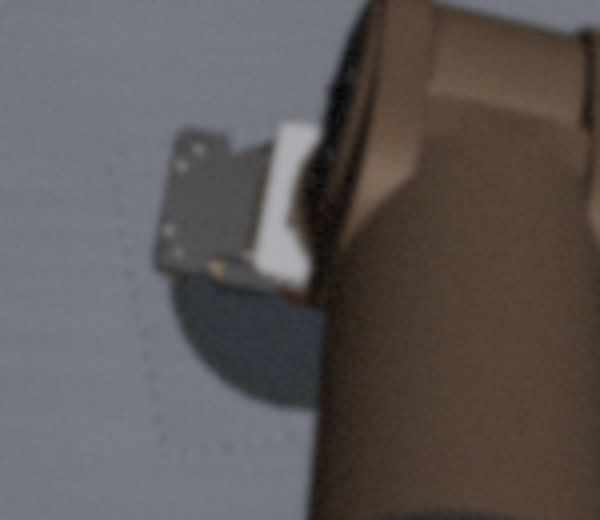

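The gripper is over the pan: its rim shows at (175,290) to (300,405), and the arm hides the rest. I'll lower it and feel for the pan floor.

```bash
python3 -m creep '[[0,0,0.5,0,0.3],[0,0,0.4,0,0.3],[0,0,0.3,0,0.3],[0,0,0.2,0,0.3],[0,0,0.1,0,0.3],[0,0,0,0,0.3],[0,0,0,0,0.3]]'
python3 -m creep '[[0,0,0.03,0,0.3],[0,0,0.03,0,0.3],[0,0,0,0,0.3],[0,0,0,0,0.3]]'
```

```text
clock: 16.75
position: [0.5031, -0.222, 0.0723]
ee_rot: [3.13, -0.269, 0.001]
force: [0.7, 0.5, -1.7]
width: 0.612
gripper_force: 20.0
clock: 17.25
position: [0.5028, -0.2219, 0.0695]
ee_rot: [3.13, -0.269, 0.0]
force: [0.2, 0.2, -1.6]
width: 0.614
gripper_force: 20.0
```

```bash
python3 -m creep '[[0,0,0.03,0,0.3],[0,0,0.03,0,0.3],[0,0,0,0,0.3],[0,0,0,0,0.3]]' | sed -n '2p;4p'
python3 -m creep '[[0,0,0.02,0,0.3],[0,0,0,0,0.3],[0,0,0,0,0.3]]'| sed -n '2p;4p'
```

```text
position: [0.5028, -0.2219, 0.0671]
force: [-0.1, 0.6, -2.0]
position: [0.5028, -0.2219, 0.0663]
force: [-0.8, 0.2, -1.1]
```

```bash
python3 -m creep '[[0,0,0.02,0,0.3],[0,0,0,0,0.3],[0,0,0,0,0.3]]'| sed -n '2p;4p'
```

```text
position: [0.503, -0.222, 0.0659]
force: [-1.8, 0.7, 6.1]
```

Contact felt at about 6 N. Now release and back off.

```bash
python3 -m creep '[[0,0,0,0,0.68],[0,0,0,0,0.74],[0,0,0,0,0.8],[0,0,0,0,0.8],[0,0,0,0,0.8]]'| sed -n '2p;4,6p'
python3 -m creep '[[0,0,-0.3,0,0.8],[0,0,-0.6,0,0.8],[0,0,-1,0,0.8],[0,0,-1,0,0.8],[0,0,-0.6,0,0.8],[0,0,0,0,0],[0,0,0,0,0]]'
python3 -c "
from h import *
to(.48,-.1,.2)"
```

```text
position: [0.5028, -0.2219, 0.0654]
force: [-0.0, 0.0, -0.3]
width: 0.8
gripper_force: 0.0
clock: 20.0
position: [0.5024, -0.2218, 0.2053]
ee_rot: [-3.13, 0.269, 0.001]
force: [-0.7, -0.4, -0.4]
width: 0.634
gripper_force: 0.0
tcp [ 0.5024 -0.2218  0.2053] units [-1.071 -2.905  0.133] yaw -9.81 tilt [-4.e-04  0.e+00 -1.e+00] F [-0.68 -0.43 -0.36] t 20.0
```

```bash
python3 -m creep '[[-0.2,-1,0,0,0],[-0.2,-1,0,0,0],[-0.2,-1,0,0,0],[-0.2,-1,0,0,0],[-0.2,-1,0,0,0],[-0.2,-1,0,0,0],[-0.2,-1,0,0,0],[-0.2,-1,0,0,0],[-0.2,-1,0,0,0],[-0.09,-1,0,0,0],[0,-1,0,0,0],[0,-0.93,0,0,0]]'
python3 -m creep '[[0,0,1,0,0],[0,0,1,0,0],[0,0,1,0,0],[0,0,0.3,0,0],[0,0,0,0,0],[0,0,0,0,0]]'
python3 - <<'E'
from h import *
p,P=get('top');cv2.imwrite('pics/t3c.png',cv2.resize(p[120:250,120:430],None,fx=2.5,fy=2.5))
Z=P[...,2];m=np.zeros(Z.shape,bool);m[135:240,310:410]=True
q=P[m&(Z>.105)&(Z<.13)];print("pot",np.median(q,0),np.ptp(q,axis=0))
q=P[m&(Z>.064)&(Z<.08)];print("pan",(q.min(0)+q.max(0))/2,np.ptp(q,axis=0))
to(.5085,.2615,.06)
E
```

```text
clock: 21.5
position: [0.5091, 0.2623, 0.2043]
ee_rot: [3.129, -0.268, -0.003]
force: [0.9, 0.2, -0.4]
width: 0.007
gripper_force: 0.0
clock: 22.25
position: [0.5104, 0.2618, 0.0748]
ee_rot: [-3.129, 0.269, -0.003]
force: [-0.4, -0.7, -0.4]
width: 0.002
gripper_force: 0.0
pot [ 0.50427027 -0.21913437  0.1144283 ] [0.05521124 0.0547288  0.01359082]
pan [ 0.50186016 -0.22291722  0.07194662] [0.16176185 0.16102845 0.01588351]
tcp [0.5105 0.2618 0.075 ] units [-0.049  0.017  0.374] yaw -9.81 tilt [ 0.0021  0.0012 -1.    ] F [ 0.47 -0.07  0.71] t 22.3
```

View pics/t3c.png

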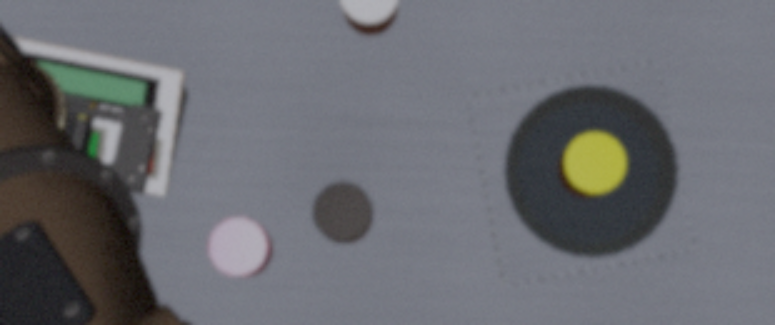

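The pot (595,163) stands upright near the middle of the pan (592,170), with its top at 0.114 m as expected. Now the green key.

```bash
python3 -m creep '[[-0.03,0,0.15,0,0],[0,0,0.1,0,0],[0,0,0,0,0],[0,0,0,0,0]]'|sed -n '2p;4p'; python3 -m creep '[[0,0,0.03,0,0],[0,0,0.03,0,0],[0,0,0.03,0,0],[0,0,0,0,0],[0,0,0,0,0]]'|sed -n '2p;4p'; python3 -m creep '[[0,0,0.03,0,0],[0,0,0,0,0],[0,0,0,0,0]]'|sed -n '2p;4p'
```

```text
position: [0.5085, 0.2614, 0.0635]
force: [-0.1, 1.2, -0.3]
position: [0.5085, 0.2614, 0.0599]
force: [0.2, 0.4, 0.9]
position: [0.5085, 0.2614, 0.0587]
force: [0.0, -0.4, 0.5]
```

```bash
python3 -m creep '[[0,0,0.03,0,0],[0,0,0.03,0,0],[0,0,0,0,0],[0,0,0,0,0]]'|sed -n '2p;4p'; python3 -m creep '[[0,0,0.02,0,0],[0,0,0,0,0],[0,0,0,0,0]]'|sed -n '2p;4p'
```

```text
position: [0.5085, 0.2614, 0.0563]
force: [0.6, 0.3, 0.6]
position: [0.5085, 0.2614, 0.0555]
force: [-0.2, -0.4, 0.1]
```

```bash
python3 -m creep '[[0,0,0.02,0,0],[0,0,0,0,0],[0,0,0,0,0]]'|sed -n '2p;4p'; python3 -m creep '[[0,0,0.02,0,0],[0,0,0,0,0],[0,0,0,0,0]]'|sed -n '2p;4p'
```

```text
position: [0.5085, 0.2614, 0.0547]
force: [-0.5, 0.3, -0.1]
position: [0.5086, 0.2615, 0.054]
force: [0.2, 0.2, 2.6]
```

```bash
python3 -m creep '[[0,0,0.02,0,0],[0,0,0,0,0],[0,0,0,0,0]]'|sed -n '2p;4p'; python3 -m creep '[[0,0,0.016,0,0],[0,0,0,0,0],[0,0,0,0,0]]'|sed -n '2p;4p'
```

```text
position: [0.5088, 0.2615, 0.0533]
force: [0.5, -0.7, 5.0]
position: [0.5089, 0.2615, 0.0528]
force: [-0.3, -1.1, 6.4]
```

```bash
python3 -m creep '[[0,0,0.016,0,0],[0,0,0,0,0],[0,0,0,0,0],[0,0,0,0,0]]'|sed -n '2p;4p'; python3 -m creep '[[0,0,0.002,0,0],[0,0,0,0,0],[0,0,0,0,0],[0,0,0,0,0]]'|sed -n '2p;4p'
```

```text
position: [0.509, 0.2615, 0.0524]
force: [0.1, -1.2, 9.5]
position: [0.509, 0.2614, 0.0524]
force: [-0.4, -1.0, 8.8]
```

```bash
python3 -m creep '[[0,0,-0.3,0,0],[0,0,-1,0,0],[0,0,-1,0,0],[0,0,-1,0,0],[0,0,0,0,0],[0,0,0,0,0],[0,0,0,0,0],[0,0,0,0,0]]'
python3 - <<'E'
from cell import sign_off
print(sign_off())
E
```

```text
clock: 28.18
position: [0.5079, 0.2611, 0.1827]
ee_rot: [3.129, -0.268, -0.003]
force: [0.1, -0.2, -0.8]
width: 0.004
gripper_force: 0.0
the job is handed in; nothing more can be done
None
```

I pressed tare at about 9 N with the pan empty, stood the yellow-lidded pot upright within 5 mm of the pan's centre, pressed print at about 9 N, and handed the job in at 28 s; the verdict was not shown.

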